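# Tare the balance that carries the empty dish

## Robot

A 7-joint arm with a two-finger parallel gripper is mounted at the origin on the work surface. World frame = base frame: x ahead of the robot, y to its left, z up, the work surface at z = 0. Lengths are in m, angles in rad, forces in N, time in s.
With the tool pointing down it reaches from about 0.425 to 0.875 m from the base axis. Payload 4.7 kg.
Tool frame: the origin (TCP) lies on the mounting face of the last link; the fingertips stand bot.nose_length ahead of it and the grasp point (between the pads) lies 155 mm ahead of it (bot.nose_length is the distance from the TCP to the fingertips, in m); z points along the fingers, y is the line along which they close (so a half turn about z gives the same grasp; the last joint's range is limited). The gripper opens to 85 mm and grips with 20 to 120 N. Pads are 22 mm wide; open, the fingers measure 114 mm over their backs; the gripper's body (76 mm by 85 mm) begins 54 mm behind the grasp point. The pads swing forward as they close: fully open they stand 13 mm farther back than shut.
Start: joints at [-1.237, 0.321, -0.07, 1.45, 0.023, 1.371, -0.057], TCP at [0.204, 0.617, 0.405] pointing down, gripper open.
Joint ranges: [-2.86, 2.86], [-0.3, 2.09], [-1.38, 1.24], [0.06, 2.45], [-1.56, 4.7], [0.09, 2.05], [-2.69, 2.69]. Speed limits (rad/s): [2.57, 2.57, 3.14, 3.14, 3.14, 3.14, 3.14].

## Interface

Orientations are given as [roll, pitch, yaw] about the fixed x, y, z axes, in that order (R = Rz(yaw) Ry(pitch) Rx(roll)).
In Python, from plant import bot, cams gives the robot as it stands. The module is installed in compiled form; this text tells all that it offers.
- The arm moves only by the tool move_arm, never from a script. Its argument "commands" is a list of rows, each a list of 3 entries, a list of its own where there are three numbers: the shift along the tool's x, y, z scaled (see below), then the turn, a rotation vector about the tool's x, y, z scaled (see below), then the closure, from -1 (fully open) to 1 (shut). A call has exactly 10 rows; each row shifts and turns the commanded pose from where the row before left it, along the tool's axes as they then stand; what a row does not reach is not made up. The controller multiplies each number of a shift by 0.6 m and each number of a turn by pi rad. A row lasts 1/10 s, in which the tool goes at most 50 mm and 8.59 degrees, less where a joint would pass 70% of its speed; a pose out of reach is approached as far as the arm can. A call with a number of a shift or a turn outside -1 to 1 is refused whole. A call with a gripper value outside its range is refused whole. The fingers move at their own pace and stop on an object; "grip_force" is the grip in N (left out, the last holds). Time passes only in rows, so rows that do not move let the fingers close, or fill a call up. It gives the time, the measured TCP pose, the force, the opening and the grip force at its end, in the units of the state.
- bot.get_obs(): the state, without advancing time (a new reading comes with each control period).
- cams.capture(name): name is "side" or "top" or "wrist"; returns a dict with "image" (384x512x3 uint8, red, green, blue), "z_map" (384x512 float32, m along the optical axis (not along the pixel's ray), 0 where there is no reading), "fx", "fy", "cx", "cy" (pixels), "k1" (the pictures are not rectified: a ray, as slopes to the right and down, at radius r is drawn at 1 + k1 r^2 times it, then the intrinsics apply), "rvec" (rotation vector, rad) and "tvec" (3), from world to camera coordinates, as OpenCV has them. Camera axes: x right, y down, z forward; pixel columns grow to the right and rows downward; lengths in m; the calibration is good to about 2 mm. A picture is of the moment at which its call begins.
- bot.close_job(): hands the job in; it is judged then, once.
Trained networks look in a picture, given as the dict that the camera call returned (one of the last four; its "shot" number tells which), for a name from the list of things; names that differ only in an ending like _2 or _b are one class to them, and where a whole thing is asked for, a point or a joint stands for the part that bears it (a point fixed in the world has none). Each returns a list of dicts, best first, with "score" (0 to 1); they miss things now and then, are a little off and sometimes report something else, mostly with a low value. They report only what shows in the picture. A call takes as long as a camera call. They do not tell look-alikes from the thing itself.
- cams.recognise(picture, query): "extent" ([centre column, centre row, width, height] in pixels, round what is visible of it).
- cams.regions_of(picture, query): "region" (384x512 bool, what is visible of it) and "extent" ([centre column, centre row, width, height] in pixels, round what is visible of it).
The state is a dict: "time": time; "joint_positions": joint angles; "joint_vel": joint speeds; "tau": joint torques, N m; "position": TCP position; "tcp_rot": TCP orientation; "wrist_force": force on the tool from outside, world axes, zero at the start; "wrist_torque": the same for the moment, N m; "opening": finger opening in m; "grasp_force": force on a finger pad.
Only numpy, scipy, OpenCV 4.12 (cv2) and the standard library are available. Lean on these libraries where they do the work, as an engineer would, in place of code of your own. Each camera call takes 0.05 s, during which the arm holds its last target. There are 200 camera calls.

## Task

Three balances stand on the table, and one of them carries the empty open glass dish. Take the stylus from its stand and with its tip press the recessed tare button of that balance fully home, holding it down for about half a second, then put the stylus back in its stand, tip down with its flange resting on the block. Do not press the other balances' buttons, do not touch any button with the fingers, and leave the things on the pans and the tweezers where they are.

Things in the scene. Friction and masses are not known exactly. Their poses are not given: they have to be found in the camera images.
- balance_a: the left (+y) one of three identical white bench balances, fixed to the table: flat case 130 mm (its x) by 80 mm (its y), top face 25 mm high, a round steel pan at the back and, near the robot, a small display beside a recessed tare button. Origin: centre of the underside; x points from button to pan, z up
- pan_a (a point): centre of the top of balance_a's pan (dark steel disc 72 mm across, top 31 mm above the table, 20 mm behind the case's centre)
- mouth_a (a point): centre of the mouth of balance_a's button recess, level with the case's top face (at x -45, y -20 mm in the balance's frame): a round hole 13 mm across; the button, 10.6 mm across and flat, lies 3 mm below the mouth and goes down 4 mm more
- tare_a (a joint): tare button of balance_a: 0 m up, 0.004 m fully pressed (about 4 N), springs back
- balance_b: the middle one of three identical white bench balances, fixed to the table: flat case 130 mm (its x) by 80 mm (its y), top face 25 mm high, a round steel pan at the back and, near the robot, a small display beside a recessed tare button. Origin: centre of the underside; x points from button to pan, z up
- pan_b (a point): centre of the top of balance_b's pan (dark steel disc 72 mm across, top 31 mm above the table, 20 mm behind the case's centre)
- mouth_b (a point): centre of the mouth of balance_b's button recess, level with the case's top face (at x -45, y -20 mm in the balance's frame): a round hole 13 mm across; the button, 10.6 mm across and flat, lies 3 mm below the mouth and goes down 4 mm more
- tare_b (a joint): tare button of balance_b: 0 m up, 0.004 m fully pressed (about 4 N), springs back
- balance_c: the right (-y) one of three identical white bench balances, fixed to the table: flat case 130 mm (its x) by 80 mm (its y), top face 25 mm high, a round steel pan at the back and, near the robot, a small display beside a recessed tare button. Origin: centre of the underside; x points from button to pan, z up
- pan_c (a point): centre of the top of balance_c's pan (dark steel disc 72 mm across, top 31 mm above the table, 20 mm behind the case's centre)
- mouth_c (a point): centre of the mouth of balance_c's button recess, level with the case's top face (at x -45, y -20 mm in the balance's frame): a round hole 13 mm across; the button, 10.6 mm across and flat, lies 3 mm below the mouth and goes down 4 mm more
- tare_c (a joint): tare button of balance_c: 0 m up, 0.004 m fully pressed (about 4 N), springs back
- dish: empty open glass petri dish, 62 mm across, 18 mm high, standing on one of the three pans; origin: centre of its underside
- jar: closed glass jar with a green lid, 52 mm across, 55 mm high, standing on another pan; origin: centre of its underside
- pebble: grey river pebble, 46 mm across, 25 mm high, lying on the remaining pan; origin: centre of its underside
- stylus: press stylus hanging upright, tip down, in the stand: steel shaft (5 mm thick and round-tipped for the lowest 30 mm, then 8 mm), a flange 26 mm across at 60 to 64 mm above the tip, then a round black handle 16 mm across, 64 to 118 mm above the tip, to grip. Origin: the very tip; z runs up along the stylus. With the flange on the stand, the tip is 6 mm above the table
- stand: wooden stylus stand fixed to the table: block 50 x 50 mm, 66 mm high, with an upright round hole 16 mm across through its centre, in which the stylus hangs by its flange. Origin: centre of the underside, z up
- tweezers: steel tweezers lying on the table to the left, 110 mm long, 5 mm high; origin: centre of the underside
Things that resemble listed ones, but are neither listed nor needed, are in the scene too. Leave any purple look-alike of the balance_a alone.

How it is judged:
By the outcome, as a careful person would: the job done as asked, in the order asked, and still so for the second after the job is handed in, with the robot touching nothing.
It also fails if it takes over 54 s, if anything falls off the work surface, if the arm or the gripper's body presses on something with over 40 N, if the wrist force passes 120 N, or if a joint passes its speed limit or range.

## Working session

There is one attempt and no reset: what is moved stays moved. The work goes in short steps, Python scripts to look and compute and a tool call to move; the robot and the scene stay as the last step left them, time stands still between calls to the robot, and variables do not carry over. Pictures are saved under pics/ and viewed, at most 10 in all, crops included, and the job is handed in when it is done.

Besides the shell and the picture viewer there is one more tool, called after "Emit:" as name(argument=value, ...), one argument or row to a line, values as JSON. move_arm: Moves the arm, as the interface text tells. Shifts and turns lie within -1 to 1; 1 stands for 0.6 m of shift or pi rad of turn. Its arguments: {"type":"object","properties":{"commands":{"type":"array"},"grip_force":{"type":"number"}},"required":["commands"]}

```bash
mkdir -p pics
cat > h.py <<'E'
import numpy as np, cv2
from plant import bot, cams
def proj(c,P):
    R=cv2.Rodrigues(np.array(c["rvec"],float))[0]; q=R@np.asarray(P,float)+np.array(c["tvec"]).ravel()
    s=q[:2]/q[2]; s=s*(1+c["k1"]*(s@s)); return np.array([c["fx"]*s[0]+c["cx"],c["fy"]*s[1]+c["cy"]])
def ray(c,u,v):
    d=np.array([(u-c["cx"])/c["fx"],(v-c["cy"])/c["fy"]]); s=d.copy()
    for _ in range(20): s=d/(1+c["k1"]*(s@s))
    R=cv2.Rodrigues(np.array(c["rvec"],float))[0]
    return -R.T@np.array(c["tvec"]).ravel(), R.T@np.array([s[0],s[1],1.])
def atz(c,u,v,z):
    o,d=ray(c,u,v); return o+d*(z-o[2])/d[2]
def cloud(c):
    v,u=np.mgrid[:384,:512]; d=np.stack([(u-c["cx"])/c["fx"],(v-c["cy"])/c["fy"]],-1); s=d.copy()
    for _ in range(20): s=d/(1+c["k1"]*(s**2).sum(-1,keepdims=True))
    R=cv2.Rodrigues(np.array(c["rvec"],float))[0]; z=c["z_map"]
    P=np.dstack([s[...,0]*z,s[...,1]*z,z]); return (P-np.array(c["tvec"]).ravel())@R
def save(img,name): cv2.imwrite("pics/"+name,cv2.cvtColor(np.ascontiguousarray(img),cv2.COLOR_RGB2BGR))
E
python3 - <<'E'
from h import *
o=bot.get_obs(); print({k:np.round(v,3) for k,v in o.items()}, bot.nose_length)
ims=[]
for n in ["side","top"]:
    c=cams.capture(n); ims.append(c["image"]); print(n,np.round(np.r_[c["fx"],c["k1"],ray(c,256,192)[0],ray(c,256,192)[1]],3))
    for q in ["balance_a","dish","jar","pebble","stylus","stand","tweezers"]:
        for r in cams.recognise(c,q)[:5]:
            if r["score"]>.2: print(q,round(r["score"],2),np.round(r["extent"]))
for n,i in zip("st",ims): save(cv2.resize(i,(800,600),interpolation=cv2.INTER_CUBIC),f"{n}0.png")
E
```

```text
{'time': np.float64(0.0), 'joint_positions': array([-1.237,  0.322, -0.07 ,  1.452,  0.023,  1.371, -0.057]), 'joint_vel': array([ 0.001,  0.001, -0.   ,  0.   ,  0.001,  0.001, -0.001]), 'tau': array([ 0.0000e+00, -4.9358e+01, -3.8200e-01, -3.1434e+01,  1.3000e-02,
        1.1000e-02, -0.0000e+00]), 'position': array([0.204, 0.617, 0.404]), 'tcp_rot': array([-3.14 ,  0.   ,  2.822]), 'wrist_force': array([-0.452,  0.184,  0.024]), 'wrist_torque': array([-0.032,  0.027,  0.002]), 'grasp_force': np.float64(0.0), 'opening': np.float64(0.086)} 0.1734
side [ 4.0145e+02 -1.4000e-02  4.8100e-01  8.0900e-01  8.2400e-01  8.5000e-02
 -6.9100e-01 -7.1800e-01]
balance_a 0.88 [230. 238.  50.  32.]
balance_a 0.86 [256. 128.  42.  23.]
balance_a 0.84 [244. 174.  50.  27.]
balance_a 0.57 [228. 297.  67.  43.]
balance_a 0.41 [303. 184.  21.  27.]
dish 0.84 [240. 167.  22.  18.]
jar 0.89 [220. 226.  21.  25.]
pebble 0.49 [249. 122.  13.  13.]
stylus 0.65 [305. 169.   7.  15.]
stylus 0.35 [294. 336.  49.  23.]
stand 0.89 [303. 185.  21.  29.]
stand 0.49 [230. 237.  53.  23.]
tweezers 0.7 [291. 335.  49.  23.]
top [ 4.04591e+02 -4.00000e-02  3.87000e-01  9.30000e-02  1.02400e+00
  1.88000e-01 -2.40000e-02 -9.82000e-01]
balance_a 0.83 [208. 176.  34.  56.]
balance_a 0.76 [297. 179.  35.  56.]
balance_a 0.63 [141. 186.  50.  55.]
balance_a 0.56 [383. 173.  46.  56.]
dish 0.61 [301. 171.  24.  23.]
jar 0.97 [206. 164.  25.  24.]
jar 0.56 [210. 174.  36.  54.]
pebble 0.74 [382. 166.  21.  14.]
stand 0.62 [288. 243.  28.  29.]
tweezers 0.65 [111. 247.  20.  38.]
tweezers 0.65 [292. 244.  10.   4.]
tweezers 0.62 [205. 164.  23.  27.]
tweezers 0.25 [208. 175.  47.  62.]
```

View pics/s0.png

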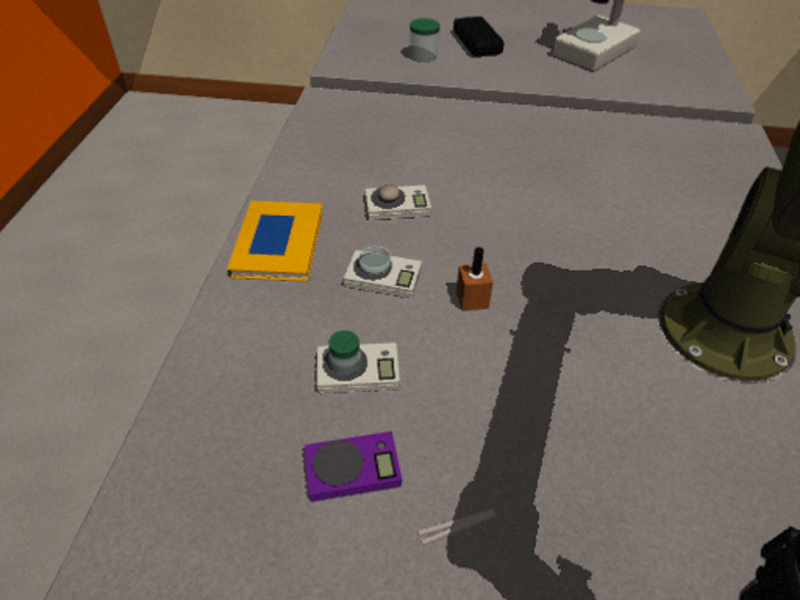

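View pics/t0.png

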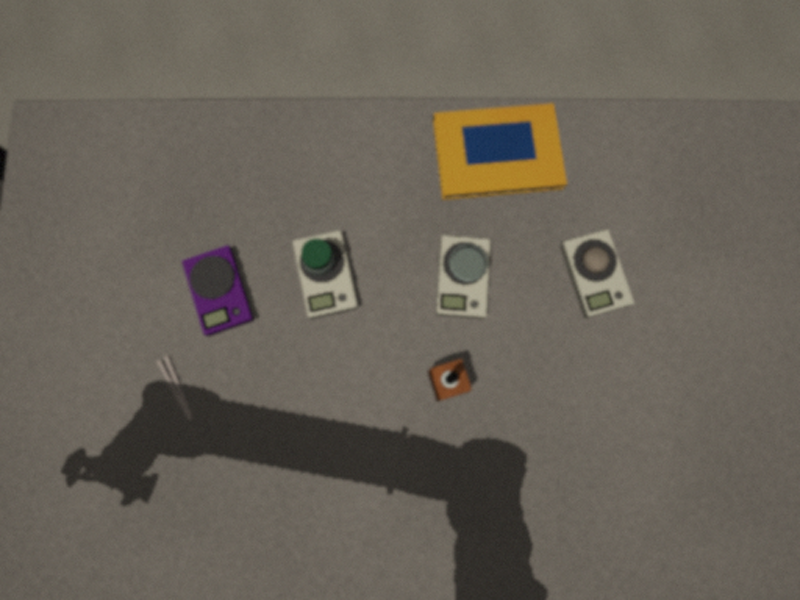

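The middle white balance, balance_b, carries the open dish: top view (465,262), side view (375,262) in the 800x600 pictures. The jar is at top (318,250) and the pebble at (596,258). The purple look-alike at (215,285) has an empty pan. Stylus and stand are at top (450,378). Next I'll get coarse positions and plan a wrist look.

Run:
```python
from h import *
t=cams.capture("top"); s=cams.capture("side"); k=.64
print("stand top",atz(t,450*k,380*k,.066)[:2],"btn",atz(t,475*k,304*k,.025)[:2],"btn side",atz(s,408*k,267*k,.025)[:2])
print("dish",atz(t,465*k,262*k,.035)[:2],atz(s,375*k,262*k,.04)[:2])
for c,uv in ((t,(450,378)),(s,(478,255))):
  P=cloud(c); u,v=int(uv[0]*k),int(uv[1]*k); W=P[v-16:v+17,u-16:u+17].reshape(-1,3)
  h=W[W[:,2]>.03]; print("stand pts",len(h), h[h[:,2]<.075].mean(0), h[:,2].max(), h[h[:,2]>.09].mean(0) if (h[:,2]>.09).any() else '')
a=cv2.resize(t["image"][100:270,110:430],(800,425),interpolation=cv2.INTER_CUBIC)
w=cams.capture("wrist"); R=cv2.Rodrigues(np.array(w["rvec"]))[0]; o=bot.get_obs()
from scipy.spatial.transform import Rotation as Ro
T=Ro.from_euler('xyz',o["tcp_rot"]).as_matrix(); cp=-R.T@np.array(w["tvec"]).ravel()
print("cam in tool",T.T@(cp-o["position"]), (R@T).round(3).tolist(), w["fx"],w["cx"],w["cy"],w["k1"])
```

```text
stand top [ 0.44751677 -0.00451416] btn [ 0.57146516 -0.05233783] btn side [ 0.57215175 -0.04706637]
dish [ 0.63874728 -0.03707454] [ 0.63242904 -0.03489693]
stand pts 485 [ 0.44788067 -0.00415345  0.06505306] 1.0237264635459447 [0.44614204 0.00112564 0.15556537]
stand pts 277 [ 0.45290611 -0.00515158  0.06540785] 0.8240723828925945 [0.45066424 0.02295603 0.1299927 ]
cam in tool [0.06987372 0.00084033 0.03150832] [[-0.001, 1.0, -0.001], [-0.961, -0.001, -0.277], [-0.277, 0.001, 0.961]] 279.824966230155 253.81694148331812 191.4281802415375 -0.032633777369368094
```

Emit:
move_arm(
  commands=[
    [[0, 0, 0], [0, 0, 0.0398], -1],
    [[0, 0, 0], [0, 0, 0.0398], -1],
    [[0, 0, 0], [0, 0, 0.0398], -1],
    [[0, 0, 0], [0, 0, 0.0398], -1],
    [[0, 0, 0], [0, 0, 0.0398], -1],
    [[0, 0, 0], [0, 0, 0.0398], -1],
    [[0, 0, 0], [0, 0, 0.0398], -1],
    [[0, 0, 0], [0, 0, 0.0398], -1],
    [[0, 0, 0], [0, 0, 0.0398], -1],
    [[0, 0, 0], [0, 0, 0.0398], -1],
  ],
)

```text
time: 1.95
position: [0.2043, 0.617, 0.4048]
tcp_rot: [3.142, -0.0, 1.566]
wrist_force: [0.6, 0.5, 0.3]
opening: 0.0853
grasp_force: 0.0
```

Emit:
move_arm(
  commands=[
    [[-0.05, 0.025, 0], [0, 0, 0], -1],
    [[-0.05, 0.025, 0], [0, 0, 0], -1],
    [[-0.05, 0.025, 0], [0, 0, 0], -1],
    [[-0.05, 0.025, 0], [0, 0, 0], -1],
    [[-0.05, 0.025, 0], [0, 0, 0], -1],
    [[-0.05, 0.025, 0], [0, 0, 0], -1],
    [[-0.05, 0.025, 0], [0, 0, 0], -1],
    [[-0.05, 0.025, 0], [0, 0, 0], -1],
    [[-0.05, 0.025, 0], [0, 0, 0], -1],
    [[-0.05, 0.025, 0], [0, 0, 0], -1],
  ],
)

```text
time: 2.95
position: [0.355, 0.3158, 0.405]
tcp_rot: [3.141, -0.001, 1.572]
wrist_force: [0.2, -0.0, -0.2]
opening: 0.0853
grasp_force: 0.0
```

Emit:
move_arm(
  commands=[
    [[-0.05, 0.025, 0], [0, 0, 0], -1],
    [[-0.05, 0.025, 0], [0, 0, 0], -1],
    [[-0.05, 0.025, 0], [0, 0, 0], -1],
    [[-0.05, 0.025, 0], [0, 0, 0], -1],
    [[-0.05, 0.025, 0], [0, 0, 0], -1],
    [[-0.05, 0.025, 0], [0, 0, 0], -1],
    [[-0.05, 0.025, 0], [0, 0, 0], -1],
    [[-0.05, 0.025, 0], [0, 0, 0], -1],
    [[-0.05, 0.025, 0], [0, 0, 0], -1],
    [[0, 0, 0], [0, 0, 0], -1],
  ],
)

```text
time: 3.95
position: [0.491, 0.0423, 0.4053]
tcp_rot: [3.14, 0.002, 1.563]
wrist_force: [0.5, -0.7, 0.1]
opening: 0.0854
grasp_force: 0.0
```

Run:
```python
from h import *
o=bot.get_obs(); print(o["time"],o["position"],o["tcp_rot"],o["joint_positions"].round(2))
w=cams.capture("wrist"); np.save("w1.npy",w,allow_pickle=True)
for q in ["stylus","stand","dish","mouth_b"]:
    for r in cams.recognise(w,q)[:4]: print(q,round(r["score"],2),np.round(r["extent"],1))
for P in [(.448,-.004,.066),(.572,-.05,.025)]: print(proj(w,P))
save(cv2.resize(w["image"],(800,600),interpolation=cv2.INTER_CUBIC),"w1.png")
```

```text
3.95 [0.4909986  0.04226296 0.40526561] [3.13970426e+00 1.61979653e-03 1.56341155e+00] [-0.81 -0.04  0.66  1.85  0.03  1.32 -0.17]
stylus 0.89 [217.6 222.9  20.9  37.3]
stand 0.76 [218.7 207.1  55.5  55.7]
stand 0.6 [366.8 228.4  52.9  43.3]
dish 0.98 [366.9 229.4  52.5  47.1]
mouth_b 0.78 [348.3 220.7 109.2  63. ]
mouth_b 0.67 [325.9 328.3  20.9  10.8]
mouth_b 0.66 [369.5  43.9 123.7  87.6]
mouth_b 0.2 [367.1 229.1  52.1  43.3]
[216.43288551 214.94275656]
[312.86346918 235.04248597]
```

View pics/w1.png

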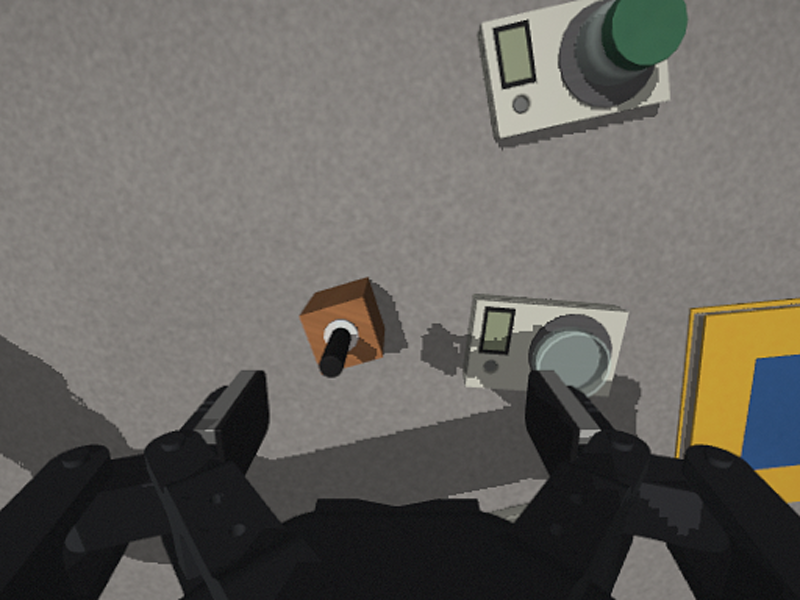

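The wrist view shows the stand and stylus at (340,334), handle top at (331,367), and the dish balance with its button at (490,366). The jar balance's button is at (521,104). Now I'll measure with depth and enlarge the target balance.

Run:
```python
from h import *
w=np.load("w1.npy",allow_pickle=True).item()
P=cloud(w); im=w["image"].astype(int); hsv=cv2.cvtColor(w["image"],cv2.COLOR_RGB2HSV)
X=P.reshape(-1,3)
near=lambda x,y,r:(np.hypot(P[...,0]-x,P[...,1]-y)<r)
m=near(.448,-.004,.05)
print("table z",np.median(P[150:170,150:170,2]))
top=m&(abs(P[...,2]-.066)<.006)&(hsv[...,1]>90)
print("stand top",top.sum(),np.median(P[top][:,2]),cv2.minAreaRect(P[top][:,:2].astype(np.float32)*1000))
h=m&(P[...,2]>.115)&(P[...,2]<.14); q=P[h]; print("handle top",h.sum(),q.mean(0),q.min(0),q.max(0),np.percentile(q[:,2],[50,95]))
h=m&(P[...,2]>.08)&(P[...,2]<.115); q=P[h]; print("handle side",h.sum(),q.mean(0))
fl=m&(im.min(-1)>140); q=P[fl]; print("flange",fl.sum(),q.min(0),q.max(0))
b=(abs(P[...,0]-.62)<.1)&(abs(P[...,1]+.04)<.08)&(abs(P[...,2]-.025)<.004); r=cv2.minAreaRect(P[b][:,:2].astype(np.float32)*1000); print("case",b.sum(),np.median(P[b][:,2]),r,cv2.boxPoints(r).round(1).tolist())
# button: dark circle in crop
v0,u0=222,300; g=cv2.resize(w["image"][v0:v0+25,u0:u0+28],None,fx=16,fy=16,interpolation=cv2.INTER_CUBIC)
g2=cv2.resize(w["image"][175:265,285:415],None,fx=6,fy=6,interpolation=cv2.INTER_CUBIC)
g3=cv2.resize(w["image"][175:250,185:255],None,fx=6,fy=6,interpolation=cv2.INTER_CUBIC)[:540]
save(g2,"w1b.png")
print(np.round(P[230:240,308:320,2]*1000).astype(int)); print(im[228:242,306:322].mean(-1).astype(int))
```

```text
table z -0.0008551307071067878
stand top 1130 0.06516968114757206 ((449.890869140625, -4.565603256225586), (49.57460021972656, 50.743167877197266), 16.22993278503418)
handle top 226 [ 0.45029552 -0.0013196   0.12204126] [ 0.44190587 -0.01002688  0.11514526] [0.45754694 0.00504072 0.12496646] [0.12271127 0.1240011 ]
handle side 185 [0.451882   0.00287261 0.09836843]
flange 123 [ 0.43733417 -0.00651426  0.06726278] [0.46202016 0.00988521 0.08435093]
case 3013 0.024424518034837066 ((619.9610595703125, -34.1240234375), (80.73798370361328, 131.1701202392578), 84.78910827636719) [[551.0, -68.4000015258789], [681.5999755859375, -80.30000305175781], [688.9000244140625, 0.10000000149011612], [558.2999877929688, 12.0]]
[[25 25 23 24 24 23 25 26 23 25 24 25]
 [24 24 24 21 23 21 21 23 17 24 24 24]
 [24 24 22 20 23 22 21 20 21 16 24 23]
 [24 23 22 21 21 23 22 21 21 17 24 25]
 [23 18 22 22 21 22 21 20 22 18 23 23]
 [23 16 22 21 21 21 21 22 22 18 22 25]
 [25 19 16 21 21 22 20 21 19 20 23 24]
 [25 23 21 18 21 22 21 19 20 23 24 24]
 [24 23 23 22 21 20 21 21 24 23 23 24]
 [24 24 24 23 23 23 23 25 24 2
[... 248 characters left out ...]
  53  59  85 102 105 105 105]
 [105 105 107 101  73  61  60  59  59  58  53  80  91 104 105 105]
 [105 105 105  81  60  59  59  59  60  60  60  48  67  98 104 103]
 [105 106 103  74  59  57  58  58  59  58  60  60  71  95 104 106]
 [106 105 100  89  65  61  60  60  60  60  60  63  76  96 105 104]
 [104 105 102  93  74  61  59  58  60  60  64  66  85 101 105 104]
 [105 104 107  93  75  68  62  63  64  64  69  84  97 105 105 105]
 [106 104 105 103  96  85  76  74  74  75  86  97 103 105 104 104]
 [105 104 106 106 104 104  98  90  89 101 104 106 105 105 104 105]
 [104 103 105 106 104 106 104 105 106 104 103 104 104 105 104 104]
 [101 103 105 105 105 104 105 104 103 104 104 104 103 104 104 104]]
```

View pics/w1b.png

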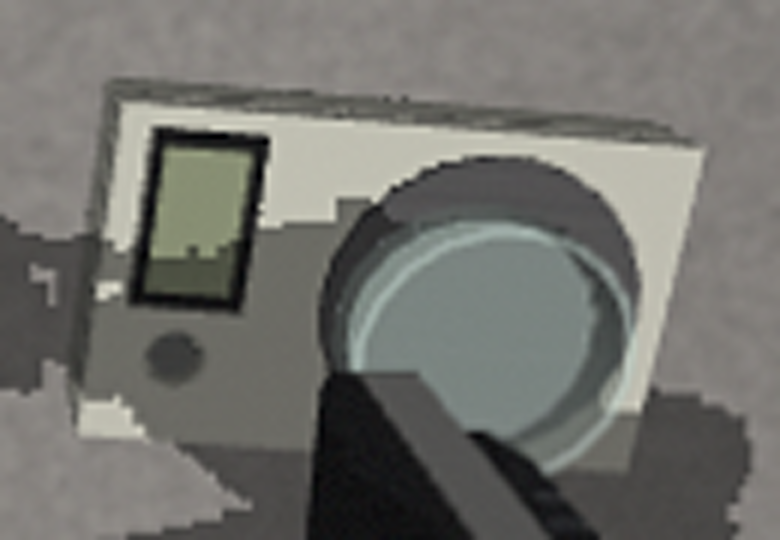

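The crop confirms it: the balance with the open, empty, transparent dish has its button at crop (175,357). The pan of the purple one is empty, and the others hold the jar and the pebble.

```bash
cat > o.py <<'E'
from h import *
a=[]
for _ in range(6):
    w=cams.capture("wrist"); o=bot.get_obs(); a.append(np.r_[o["position"],o["tcp_rot"]%6.2832])
print(o["time"],np.round(np.mean(a,0),4),np.std(a,0).round(4))
E
python3 - <<'E'
exec(open('o.py').read())
w=np.load("w1.npy",allow_pickle=True).item()
g=w["image"].mean(-1)[226:243,304:324]; k=np.clip(105-g,0,45); k[k<12]=0; v,u=np.mgrid[226:243,304:324]
u0,v0=(k*u).sum()/k.sum(),(k*v).sum()/k.sum(); print(u0,v0,atz(w,u0,v0,.0245))
E
```

```text
4.5 [0.4895 0.0481 0.4047 3.1416 6.2829 1.5732] [0.0001 0.0003 0.     0.0001 0.0001 0.0005]
314.2357522796352 232.50826367781153 [ 0.57378993 -0.04649182  0.0245    ]
```

The arm had not settled in that picture, so I'll measure again now that it has.

```bash
cat > m.py <<'E'
from h import *
w=cams.capture("wrist"); P=cloud(w); im=w["image"].astype(int); hsv=cv2.cvtColor(w["image"],cv2.COLOR_RGB2HSV)
m=np.hypot(P[...,0]-.45,P[...,1]+.004)<.05
top=m&(abs(P[...,2]-.066)<.006)&(hsv[...,1]>90)
print("stand",np.median(P[top][:,2]),cv2.minAreaRect(P[top][:,:2].astype(np.float32)*1000))
q=P[m&(P[...,2]>.119)&(P[...,2]<.13)]; print("handle top",q.min(0),q.max(0))
q=P[m&(P[...,2]>.085)&(P[...,2]<.115)]; print("handle side x",q[:,0].min(),q[:,0].max())
b=(abs(P[...,0]-.62)<.1)&(abs(P[...,1]+.04)<.08)&(abs(P[...,2]-.025)<.004); r=cv2.minAreaRect(P[b][:,:2].astype(np.float32)*1000); bp=cv2.boxPoints(r)
print("case",r,bp.round(1).tolist())
B=np.array(r[0]);i=np.argsort(bp[:,0]); f=bp[i[2:]].mean(0)-bp[i[:2]].mean(0); f/=np.linalg.norm(f); print("mouth from case",B-45*f-20*np.array([-f[1],f[0]]))
p=proj(w,(.573,-.048,.0245)).astype(int); s=np.s_[p[1]-9:p[1]+10,p[0]-9:p[0]+10]
dk=((P[s][...,2]<.0225)&(im[s].mean(-1)<90)); v,u=np.nonzero(dk); v=v+p[1]-9;u=u+p[0]-9
print("button px",u.mean(),v.mean(),len(u),atz(w,u.mean(),v.mean(),.022))
E
python3 m.py
```

```text
stand 0.06507766929880648 ((449.8179626464844, -4.669101715087891), (49.715511322021484, 50.800270080566406), 16.244775772094727)
handle top [ 0.44214371 -0.00964012  0.11901778] [0.45716413 0.00510283 0.12431965]
handle side x 0.4416078308911254 0.45751341207014656
case ((619.9407958984375, -34.47799301147461), (81.63597869873047, 131.17779541015625), 84.89690399169922) [[551.0, -69.30000305175781], [681.5999755859375, -81.0], [688.9000244140625, 0.30000001192092896], [558.2000122070312, 12.0]]
mouth from case [573.34020424 -50.39605093]
button px 314.0 239.23333333333332 60 [ 0.57321115 -0.05043985  0.022     ]
```

Emit:
move_arm(
  commands=[
    [[-0.0123, -0.0095, 0], [0, 0, 0], -1],
    [[-0.0123, -0.0095, 0], [0, 0, 0], -1],
    [[-0.0123, -0.0095, 0], [0, 0, 0], -1],
    [[-0.0123, -0.0095, 0], [0, 0, 0], -1],
    [[-0.0123, -0.0095, 0], [0, 0, 0], -1],
    [[-0.0123, -0.0095, 0], [0, 0, 0], -1],
    [[-0.0123, -0.0095, 0], [0, 0, 0], -1],
    [[0, 0, 0.02], [0, 0, 0], -1],
    [[0, 0, 0.03], [0, 0, 0], -1],
    [[0, 0, 0.03], [0, 0, 0], -1],
  ],
)

```text
time: 5.55
position: [0.4498, -0.0043, 0.3556]
tcp_rot: [3.141, -0.001, 1.572]
wrist_force: [0.1, -0.5, -0.2]
opening: 0.0851
grasp_force: 0.0
```

Emit:
move_arm(
  commands=[
    [[0, 0, 0.03], [0, 0, 0], -1],
    [[0, 0, 0.03], [0, 0, 0], -1],
    [[0, 0, 0.03], [0, 0, 0], -1],
    [[0, 0, 0.03], [0, 0, 0], -1],
    [[0, 0, 0.03], [0, 0, 0], -1],
    [[0, 0, 0.02], [0, 0, 0], -1],
    [[0, 0, 0], [0, 0, 0], -1],
    [[0, 0, 0], [0, 0, 0], -1],
    [[0, 0, 0], [0, 0, 0], -1],
    [[0, 0, 0], [0, 0, 0], -1],
  ],
)

```text
time: 6.55
position: [0.4503, -0.0044, 0.2555]
tcp_rot: [3.14, -0.001, 1.572]
wrist_force: [-0.3, 0.3, -0.6]
opening: 0.0848
grasp_force: 0.0
```

Run:
```python
exec(open('o.py').read())
P=cloud(w); m=np.hypot(P[...,0]-.45,P[...,1]+.004)<.04
q=P[m&(P[...,2]>.119)&(P[...,2]<.13)]; print(q.min(0),q.max(0)) if len(q) else 0
save(cv2.resize(w["image"],(800,600)),"w2.png")
```

```text
6.85 [ 4.5010e-01 -4.4000e-03  2.5520e-01  3.1407e+00  6.2827e+00  1.5715e+00] [0.0001 0.     0.0002 0.0003 0.0001 0.    ]
[ 0.44211719 -0.0105407   0.11902423] [0.45729974 0.00530404 0.1248949 ]
```

View pics/w2.png

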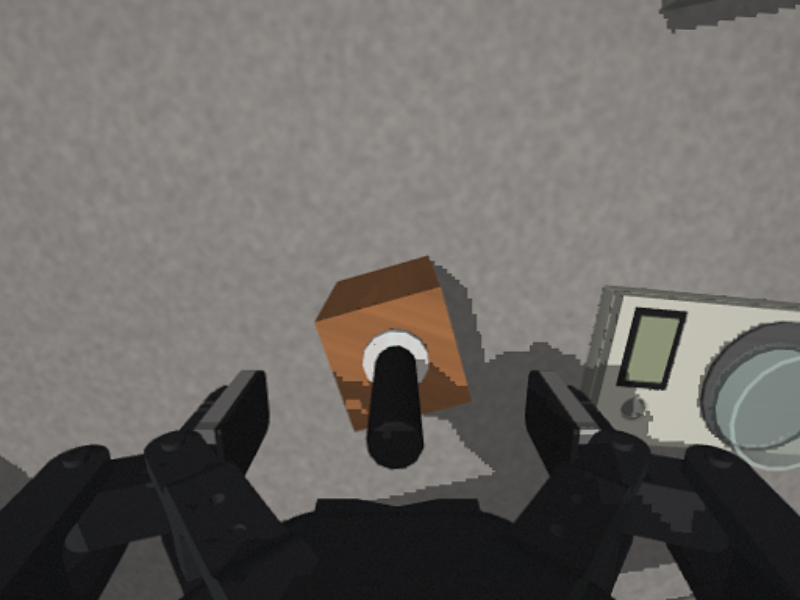

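The handle (395,440) is centred between the pads. Closing the gripper and then lifting.

Emit:
move_arm(
  commands=[
    [[0.003, 0, 0], [0, 0, 0], 1],
    [[0, 0, 0], [0, 0, 0], 1],
    [[0, 0, 0], [0, 0, 0], 1],
    [[0, 0, 0], [0, 0, 0], 1],
    [[0, 0, 0], [0, 0, 0], 1],
    [[0, 0, 0], [0, 0, 0], 1],
    [[0, 0, 0], [0, 0, 0], 1],
    [[0, 0, 0], [0, 0, 0], 1],
    [[0, 0, 0], [0, 0, 0], 1],
    [[0, 0, 0], [0, 0, 0], 1],
  ],
  grip_force=50,
)

```text
time: 7.85
position: [0.4499, -0.0027, 0.2548]
tcp_rot: [3.141, -0.0, 1.571]
wrist_force: [0.2, 0.3, 1.8]
opening: 0.0149
grasp_force: 48.6
```

```bash
python3 o.py
```

```text
8.15 [ 4.4990e-01 -2.7000e-03  2.5480e-01  3.1413e+00  6.2831e+00  1.5714e+00] [0.     0.     0.     0.     0.     0.0001]
```

Emit:
move_arm(
  commands=[
    [[0, 0, -0.01], [0, 0, 0], 1],
    [[0, 0, -0.02], [0, 0, 0], 1],
    [[0, 0, -0.02], [0, 0, 0], 1],
    [[0, 0, -0.02], [0, 0, 0], 1],
    [[0, 0, -0.02], [0, 0, 0], 1],
    [[0, 0, -0.02], [0, 0, 0], 1],
    [[0, 0, -0.02], [0, 0, 0], 1],
    [[0, 0, -0.02], [0, 0, 0], 1],
    [[0, 0, 0], [0, 0, 0], 1],
    [[0, 0, 0], [0, 0, 0], 1],
  ],
)

```text
time: 9.15
position: [0.4499, -0.0026, 0.3448]
tcp_rot: [3.141, -0.0, 1.572]
wrist_force: [-0.4, 0.3, -0.7]
opening: 0.0153
grasp_force: 48.7
```

Run:
```python
exec(open('o.py').read())
s=cams.capture("side"); p=o["position"]
print(bot.get_obs()["opening"])
a=s["image"][130:200,270:340]; b=w["image"][175:325,170:340]
for n,c in(("w",w),("s",s)): print(n,"tip",proj(c,p-[0,0,.2488]),"flange",proj(c,p-[0,0,.1848]))
A=cv2.resize(a,(420,420),interpolation=cv2.INTER_CUBIC);B=cv2.resize(b,(380,335));B=cv2.copyMakeBorder(B,0,85,0,0,0)
save(np.hstack([A,B]),"l.png")
```

```text
9.45 [ 4.4960e-01 -2.6000e-03  3.4420e-01  3.1426e+00  3.0000e-04  1.5715e+00] [0.     0.     0.0001 0.0002 0.0001 0.    ]
0.01450226242081758
w tip [253.54176086 201.40992268] flange [253.39011968 234.69003799]
s tip [304.76661382 167.65318099] flange [307.36576753 149.27758266]
```

View pics/l.png

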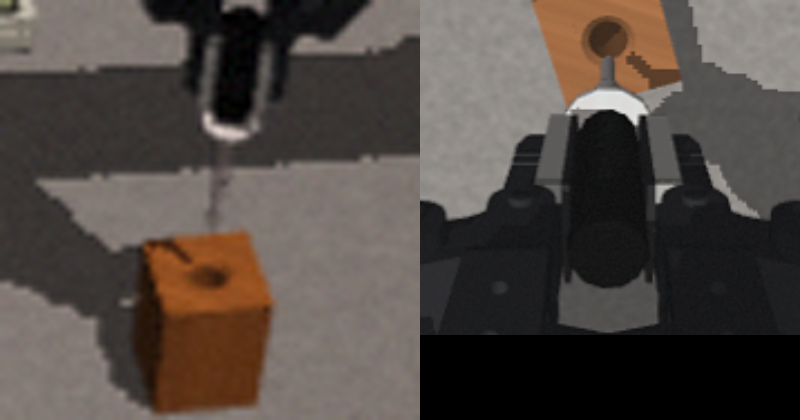

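The stylus hangs straight, with its tip at crop (213,230) and (607,55), where predicted. Moving over the mouth at (.5733, -.0503).

Emit:
move_arm(
  commands=[
    [[-0.0099, 0.0258, 0], [0, 0, 0], 1],
    [[-0.0099, 0.0258, 0], [0, 0, 0], 1],
    [[-0.0099, 0.0258, 0], [0, 0, 0], 1],
    [[-0.0099, 0.0258, 0], [0, 0, 0], 1],
    [[-0.0099, 0.0258, 0], [0, 0, 0], 1],
    [[-0.0099, 0.0258, 0], [0, 0, 0], 1],
    [[-0.0099, 0.0258, 0], [0, 0, 0], 1],
    [[-0.0099, 0.0258, 0], [0, 0, 0], 1],
    [[0, 0, 0], [0, 0, 0], 1],
    [[0, 0, 0], [0, 0, 0], 1],
  ],
)

```text
time: 10.5
position: [0.5735, -0.0501, 0.3442]
tcp_rot: [-3.14, 0.001, 1.571]
wrist_force: [0.0, -0.5, -0.3]
opening: 0.0148
grasp_force: 48.8
```

Emit:
move_arm(
  commands=[
    [[0, 0, 0.018], [0, 0, 0], 1],
    [[0, 0, 0.018], [0, 0, 0], 1],
    [[0, 0, 0.018], [0, 0, 0], 1],
    [[0, 0, 0.018], [0, 0, 0], 1],
    [[0, 0, 0.018], [0, 0, 0], 1],
    [[0, 0, 0.01], [0, 0, 0], 1],
    [[0, 0, 0], [0, 0, 0], 1],
    [[0, 0, 0], [0, 0, 0], 1],
    [[0, 0, 0], [0, 0, 0], 1],
    [[0, 0, 0], [0, 0, 0], 1],
  ],
)

```text
time: 11.5
position: [0.574, -0.0502, 0.2853]
tcp_rot: [3.141, -0.0, 1.571]
wrist_force: [-0.4, -0.5, -0.7]
opening: 0.0146
grasp_force: 48.8
```

Run:
```python
exec(open('o.py').read())
s=cams.capture("side"); p=o["position"]; print(p)
for n,c in(("w",w),("s",s)): print(n,"tip",proj(c,p-[0,0,.2488]),"mouth",proj(c,(.5733,-.0503,.0245)))
a=s["image"][150:190,240:280]; b=w["image"][150:220,220:290]
save(np.hstack([cv2.resize(a,(400,400),interpolation=cv2.INTER_CUBIC),cv2.resize(b,(400,400),interpolation=cv2.INTER_CUBIC)]),"p.png")
```

```text
11.8 [ 0.5739 -0.0501  0.285   3.141   6.283   1.5715] [0.0001 0.     0.0001 0.0002 0.     0.    ]
[ 0.57377197 -0.05009969  0.28484742]
w tip [253.01818059 201.57745931] mouth [252.49098408 197.61730841]
s tip [260.80231342 167.32760823] mouth [260.87028594 170.21927785]
```

View pics/p.png

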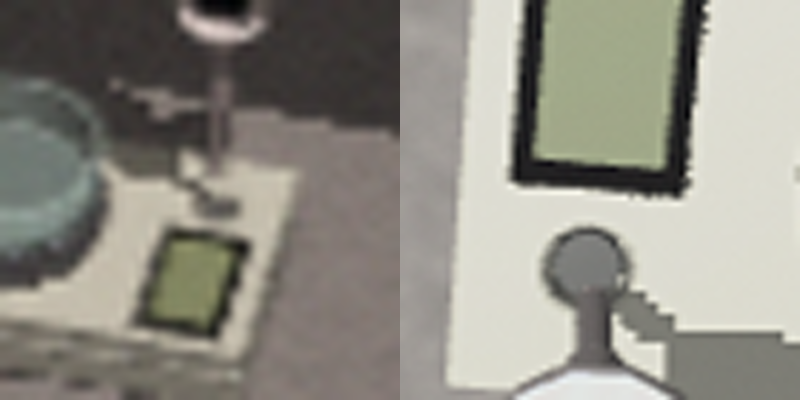

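The tip (597,292) is about 1.2 mm too far in +x of the hole (587,267). I'll correct that and approach.

Emit:
move_arm(
  commands=[
    [[0.001, -0.002, 0], [0, 0, 0], 1],
    [[0, 0, 0], [0, 0, 0], 1],
    [[0, 0, 0.004], [0, 0, 0], 1],
    [[0, 0, 0.004], [0, 0, 0], 1],
    [[0, 0, 0.004], [0, 0, 0], 1],
    [[0, 0, 0.004], [0, 0, 0], 1],
    [[0, 0, 0.004], [0, 0, 0], 1],
    [[0, 0, 0.002], [0, 0, 0], 1],
    [[0, 0, 0], [0, 0, 0], 1],
    [[0, 0, 0], [0, 0, 0], 1],
  ],
)

```text
time: 12.85
position: [0.5726, -0.0495, 0.2716]
tcp_rot: [3.141, -0.0, 1.571]
wrist_force: [0.4, 0.2, -1.0]
opening: 0.0148
grasp_force: 48.8
```

```bash
cat > f.py <<'E'
from h import *
a=[]
for _ in range(4): cams.capture("wrist"); o=bot.get_obs(); a.append(np.r_[o["position"]*1000,o["wrist_force"]])
print(o["time"],np.mean(a,0).round(2))
E
python3 f.py
```

```text
13.05 [ 5.7261e+02 -4.9490e+01  2.7166e+02 -2.5000e-01 -3.8000e-01 -3.8000e-01]
```

Emit:
move_arm(
  commands=[
    [[0, 0, 0.002], [0, 0, 0], 1],
    [[0, 0, 0.002], [0, 0, 0], 1],
    [[0, 0, 0.002], [0, 0, 0], 1],
    [[0, 0, 0], [0, 0, 0], 1],
    [[0, 0, 0], [0, 0, 0], 1],
    [[0, 0, 0], [0, 0, 0], 1],
    [[0, 0, 0], [0, 0, 0], 1],
    [[0, 0, 0], [0, 0, 0], 1],
    [[0, 0, 0], [0, 0, 0], 1],
    [[0, 0, 0], [0, 0, 0], 1],
  ],
)

```text
time: 14.05
position: [0.5727, -0.0495, 0.268]
tcp_rot: [3.141, -0.0, 1.571]
wrist_force: [0.7, 0.6, 1.8]
opening: 0.0145
grasp_force: 48.8
```

```bash
python3 f.py
```

```text
14.25 [ 5.7266e+02 -4.9480e+01  2.6801e+02  6.6000e-01  1.0000e-02  2.5300e+00]
```

Emit:
move_arm(
  commands=[
    [[0, 0, 0.002], [0, 0, 0], 1],
    [[0, 0, 0.002], [0, 0, 0], 1],
    [[0, 0, 0], [0, 0, 0], 1],
    [[0, 0, 0], [0, 0, 0], 1],
    [[0, 0, 0], [0, 0, 0], 1],
    [[0, 0, 0], [0, 0, 0], 1],
    [[0, 0, 0], [0, 0, 0], 1],
    [[0, 0, 0], [0, 0, 0], 1],
    [[0, 0, 0], [0, 0, 0], 1],
    [[0, 0, 0], [0, 0, 0], 1],
  ],
)

```text
time: 15.25
position: [0.5727, -0.0496, 0.2661]
tcp_rot: [3.141, -0.0, 1.571]
wrist_force: [-0.9, -0.1, 5.2]
opening: 0.0145
grasp_force: 49.3
```

Emit:
move_arm(
  commands=[
    [[0, 0, 0.0025], [0, 0, 0], 1],
    [[0, 0, 0], [0, 0, 0], 1],
    [[0, 0, 0], [0, 0, 0], 1],
    [[0, 0, 0], [0, 0, 0], 1],
    [[0, 0, 0], [0, 0, 0], 1],
    [[0, 0, 0], [0, 0, 0], 1],
    [[0, 0, -0.0155], [0, 0, 0], 1],
    [[0, 0, -0.02], [0, 0, 0], 1],
    [[0, 0, -0.03], [0, 0, 0], 1],
    [[0, 0, -0.03], [0, 0, 0], 1],
  ],
)

```text
time: 16.25
position: [0.572, -0.0495, 0.3217]
tcp_rot: [-3.14, 0.0, 1.571]
wrist_force: [-1.1, -0.2, -0.5]
opening: 0.0147
grasp_force: 48.7
```

Run:
```python
exec(open('o.py').read())
s=cams.capture("side"); p=np.mean(a,0)[:3]
for n,c in(("w",w),("s",s)): print(n,"tip",proj(c,p-[0,0,.2488]),"flange",proj(c,p-[0,0,.1848]))
A=s["image"][130:190,230:290]; b=w["image"][150:250,200:300]
save(np.hstack([cv2.resize(A,(400,400),interpolation=cv2.INTER_CUBIC),cv2.resize(b,(400,400),interpolation=cv2.INTER_CUBIC)]),"r.png")
```

```text
16.55 [ 0.5726 -0.0495  0.3221  3.1407  6.2828  1.5715] [0.0005 0.0002 0.0017 0.0022 0.0002 0.0002]
w tip [254.20736842 202.48308166] flange [254.26516357 236.36358332]
s tip [261.52501015 157.79232974] flange [262.15580878 139.99146633]
```

View pics/r.png

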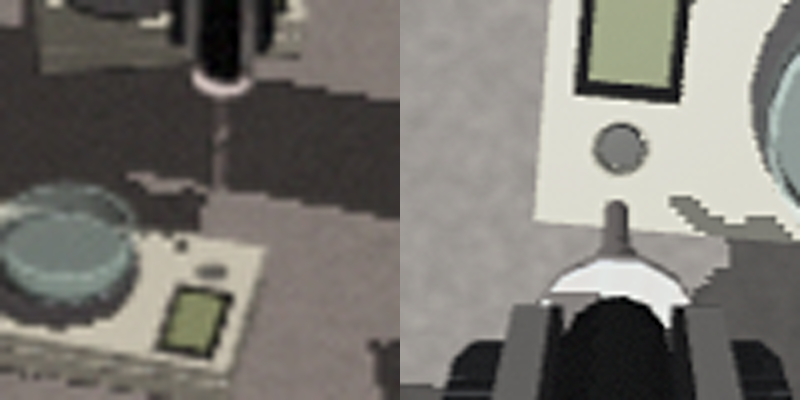

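The stylus is still straight and unslipped, and the button has sprung up. Going back to the stand.

Emit:
move_arm(
  commands=[
    [[0, 0, -0.0167], [0, 0, 0], 1],
    [[0, 0, -0.0167], [0, 0, 0], 1],
    [[0.0126, -0.034, 0], [0, 0, 0], 1],
    [[0.0126, -0.034, 0], [0, 0, 0], 1],
    [[0.0126, -0.034, 0], [0, 0, 0], 1],
    [[0.0126, -0.034, 0], [0, 0, 0], 1],
    [[0.0126, -0.034, 0], [0, 0, 0], 1],
    [[0.0126, -0.034, 0], [0, 0, 0], 1],
    [[0, 0, 0], [0, 0, 0], 1],
    [[0, 0, 0], [0, 0, 0], 1],
  ],
)

```text
time: 17.6
position: [0.4504, -0.0044, 0.3423]
tcp_rot: [3.139, -0.001, 1.572]
wrist_force: [0.5, -0.1, -1.1]
opening: 0.0144
grasp_force: 48.8
```

Run:
```python
exec(open('o.py').read())
p=np.mean(a,0)[:3]; P=cloud(w); im=w["image"]; hsv=cv2.cvtColor(im,cv2.COLOR_RGB2HSV)
top=(abs(P[...,2]-.066)<.006)&(hsv[...,1]>90)&(np.hypot(P[...,0]-.45,P[...,1]+.004)<.05); print(top.sum(),cv2.minAreaRect(P[top][:,:2].astype(np.float32)*1000))
print("tip",proj(w,p-[0,0,.2488]),"hole",proj(w,(.4498,-.0047,.066)))
save(cv2.resize(im[150:250,200:300],(600,600),interpolation=cv2.INTER_CUBIC),"h.png")
```

```text
17.9 [ 0.4508 -0.0046  0.3417  3.1407  1.0476  1.5706] [1.0000e-04 1.0000e-04 3.0000e-04 7.0000e-04 2.3412e+00 2.0000e-04]
2486 ((449.59893798828125, -4.719936370849609), (49.918678283691406, 50.41615676879883), 16.201786041259766)
tip [253.16443252 201.42901577] hole [252.14915782 192.32007981]
```

View pics/h.png

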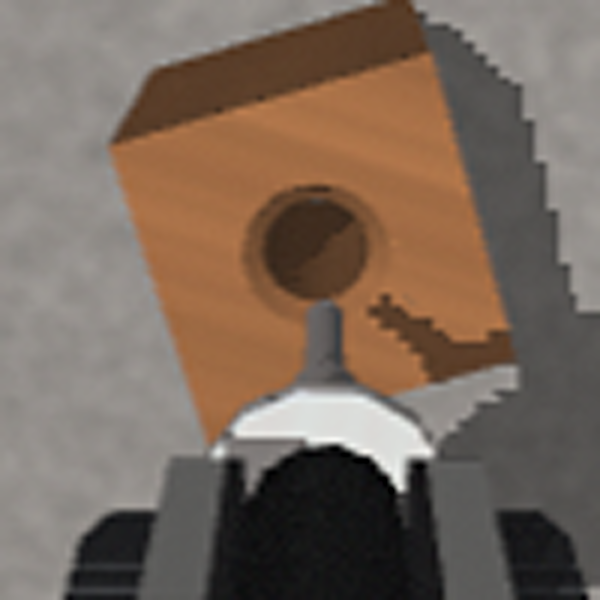

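Emit:
move_arm(
  commands=[
    [[0.001, -0.002, 0], [0, 0, 0], 1],
    [[0, 0, 0], [0, 0, 0], 1],
    [[0, 0, 0.01], [0, 0, 0], 1],
    [[0, 0, 0.015], [0, 0, 0], 1],
    [[0, 0, 0.015], [0, 0, 0], 1],
    [[0, 0, 0.015], [0, 0, 0], 1],
    [[0, 0, 0.015], [0, 0, 0], 1],
    [[0, 0, 0.015], [0, 0, 0], 1],
    [[0, 0, 0], [0, 0, 0], 1],
    [[0, 0, 0], [0, 0, 0], 1],
  ],
)

```text
time: 18.9
position: [0.4489, -0.0036, 0.2902]
tcp_rot: [-3.141, 0.0, 1.571]
wrist_force: [-0.3, -0.8, -0.3]
opening: 0.0148
grasp_force: 48.9
```

```bash
python3 f.py
```

```text
19.1 [ 4.4917e+02 -3.6000e+00  2.9072e+02 -9.0000e-02  1.0000e-02 -7.5000e-01]
```

Tip is 42 mm above the table, inside the hole, with no contact force. 35 mm more.

Emit:
move_arm(
  commands=[
    [[0, 0, 0.01], [0, 0, 0], 1],
    [[0, 0, 0.015], [0, 0, 0], 1],
    [[0, 0, 0.015], [0, 0, 0], 1],
    [[0, 0, 0.01], [0, 0, 0], 1],
    [[0, 0, 0.005], [0, 0, 0], 1],
    [[0, 0, 0.002], [0, 0, 0], 1],
    [[0, 0, 0.001], [0, 0, 0], 1],
    [[0, 0, 0], [0, 0, 0], 1],
    [[0, 0, 0], [0, 0, 0], 1],
    [[0, 0, 0], [0, 0, 0], 1],
  ],
)

```text
time: 20.1
position: [0.449, -0.0036, 0.2558]
tcp_rot: [3.141, -0.0, 1.571]
wrist_force: [-0.1, 0.3, -0.1]
opening: 0.0148
grasp_force: 48.9
```

```bash
python3 f.py
```

```text
20.3 [ 4.4897e+02 -3.5900e+00  2.5570e+02  1.8000e-01 -1.1000e-01 -6.0000e-02]
```

Emit:
move_arm(
  commands=[
    [[0, 0, 0.0013], [0, 0, 0], 1],
    [[0, 0, 0], [0, 0, 0], 1],
    [[0, 0, 0], [0, 0, 0], 0.6],
    [[0, 0, 0], [0, 0, 0], 0.5],
    [[0, 0, 0], [0, 0, 0], 0.2],
    [[0, 0, 0], [0, 0, 0], 0],
    [[0, 0, 0], [0, 0, 0], -0.5],
    [[0, 0, 0], [0, 0, 0], -1],
    [[0, 0, 0], [0, 0, 0], -1],
    [[0, 0, 0], [0, 0, 0], -1],
  ],
  grip_force=20,
)

```text
time: 21.3
position: [0.4489, -0.0036, 0.2548]
tcp_rot: [3.142, -0.0, 1.571]
wrist_force: [0.0, 0.3, -0.5]
opening: 0.0853
grasp_force: 0.0
```

Emit:
move_arm(
  commands=[
    [[0, 0, 0], [0, 0, 0], -1],
    [[0, 0, -0.01], [0, 0, 0], -1],
    [[0, 0, -0.03], [0, 0, 0], -1],
    [[0, 0, -0.03], [0, 0, 0], -1],
    [[0, 0, -0.03], [0, 0, 0], -1],
    [[0, 0, -0.03], [0, 0, 0], -1],
    [[0, 0, -0.03], [0, 0, 0], -1],
    [[0, 0, -0.03], [0, 0, 0], -1],
    [[0, 0, 0], [0, 0, 0], -1],
    [[0, 0, 0], [0, 0, 0], -1],
  ],
)

```text
time: 22.3
position: [0.4489, -0.0037, 0.3688]
tcp_rot: [3.141, -0.001, 1.571]
wrist_force: [0.0, 1.0, -0.6]
opening: 0.0857
grasp_force: 0.0
```

Run:
```python
exec(open('o.py').read())
P=cloud(w); im=w["image"]; m=np.hypot(P[...,0]-.45,P[...,1]+.004)<.04
q=P[m&(P[...,2]>.119)&(P[...,2]<.13)]; print(q.min(0),q.max(0),o["opening"])
save(cv2.resize(im,(800,600),interpolation=cv2.INTER_CUBIC),"end.png")
```

```text
22.6 [ 0.4486 -0.0036  0.368   3.1429  1.0476  1.5714] [1.0000e-04 0.0000e+00 1.0000e-04 3.0000e-04 2.3414e+00 0.0000e+00]
[ 0.44163527 -0.01088836  0.11910377] [0.45625454 0.00419234 0.12525801] 0.08531729102959769
```

View pics/end.png

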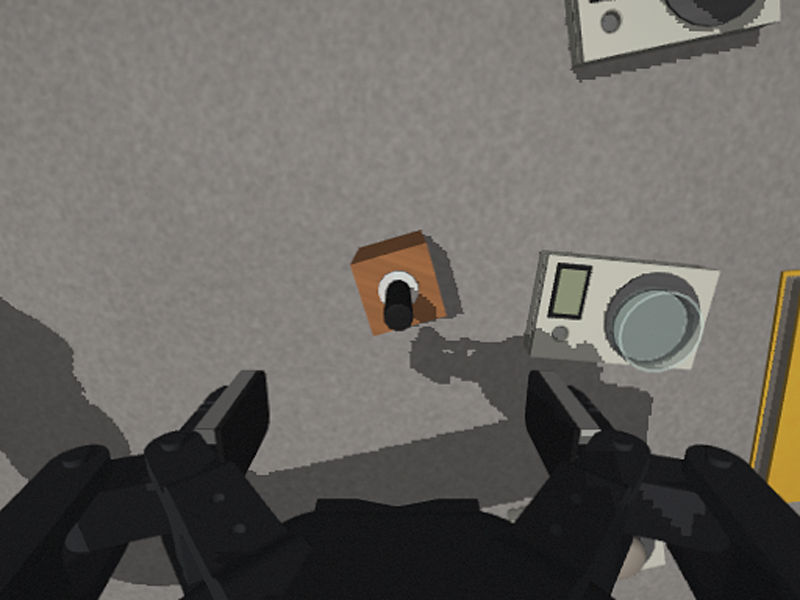

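The stylus stands upright in its stand again (398,300), with its top at 0.124 m as before. The dish is still on its pan at (657,325), and the gripper is clear of everything.

```bash
python3 -c "
from plant import bot
print(bot.close_job())"
```

```text
the job is handed in; nothing more can be done
None
```

I pressed the tare button of the middle balance (balance_b, the one with the dish) with the stylus, held it down for over half a second (roughly 1.4 s), put the stylus back upright in its stand, and handed the job in at about 22.6 s; full travel is inferred from commanded depth and wrist force, not seen directly.

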